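# Stirrer off, then set the slide press screw and hold it

## Task

Switch the magnetic stirrer off by turning its speed knob anticlockwise all the way to its end stop, so that it no longer shakes the bench. Then set the slide press: turn its brass thumbscrew clockwise until it seats, back it off a quarter turn, and finish still gripping the thumbscrew there, motionless, so that a colleague can lock it. Leave the beaker, the bottle and the slide box standing where they are.

Things in the scene. Friction and masses are not known exactly. Their poses are not given: they have to be found in the camera images.
- stirrer: Magnetic stirrer, fixed to the bench: a white box 250 x 150 mm, 70 mm high, with a blue strip on its front face. Origin on the bench straight below the axis of its speed knob; x points to the back of the stirrer, y to its left, z up. The box reaches from 45 mm before the origin to 205 mm behind it. A round white plate (radius 64 mm, top at 78 mm) lies 125 mm behind the knob and carries the beaker.
- speed_knob_grip (a point): Point on the vertical axis of the stirrer's black speed knob, at the height to grip it (107 mm above the bench). The knob is a disc of radius 22 mm (its top is 23 mm below this point) with an upright grip bar 42 mm long, 14 mm thick and 24 mm high above the disc; the bar's top is 7 mm above this point. x runs along the bar (both ways alike to grip; the white line on top is on the -x end), z up; the frame turns with the knob.
- speed_knob (a joint): Angle of the speed knob in rad: 0 at its anticlockwise end stop (off), growing as it is turned clockwise seen from above, to 4.5. At 0 the white line points to the front of the stirrer (its -x). It stays where it is left (friction about 0.04 N m).
- press: Slide press, fixed to the bench: a blue base 120 x 150 mm, 16 mm thick, with two steel posts and an aluminium crossbar (146 x 30 mm, top at 104 mm) that carries a brass thumbscrew in its middle. Origin on the bench straight below the axis of the thumbscrew; x points to the back, y along the crossbar to the left, z up. A steel collar (radius 16 mm) under the screw head ends at 113 mm.
- screw_grip (a point): Point on the vertical axis of the brass thumbscrew, at the height to grip it (144 mm above the bench). The head is a disc of radius 20 mm (its top is 23 mm below this point) with an upright wing bar 46 mm long, 12 mm thick and 34 mm high above the disc; the bar's top is 11 mm above this point. x runs along the bar (both ways alike to grip; a red dot marks the -x end), z up; the frame turns with the screw.
- screw (a joint): Angle of the thumbscrew in rad: 0 when seated (a hard stop; it turns no further clockwise), growing as it is backed off anticlockwise seen from above, to 6.28. It starts between 0.9 and 2.6. When seated, the bar lies square across the crossbar with the red dot to the front of the press (its -x). Fine thread: its height does not change noticeably. It stays where it is left (friction about 0.05 N m).
- beaker_mid (a point): Bystander: centre of a glass beaker, radius 32 mm, 85 mm high, standing upright on the stirrer's plate.
- reagent_mid (a point): Bystander: centre of a brown glass bottle with a blue cap, radius 27 mm, 120 mm high, standing upright beside the stirrer.
- slide_box_mid (a point): Bystander: centre of a green slide box, 85 x 45 mm, 30 mm high, lying on the bench between the two devices.
Mind the look-alikes: they are no part of the job. There is more than one size of the part that bears beaker_mid; the job needs the middle-sized.

How it is judged:
By the outcome, as a careful person would: the job done as asked, in the order asked, and still so for the second after the job is handed in, while the arm keeps its last pose, push and grip.
It also fails if it takes over 67 s, if anything falls off the work surface, if the arm or the gripper's body presses on something with over 40 N, if the wrist force passes 120 N, or if a joint passes its speed limit or range.

## Robot

A 7-joint arm with a two-finger parallel gripper is mounted at the origin on the work surface. World frame = base frame: x ahead of the robot, y to its left, z up, the work surface at z = 0. Lengths are in m, angles in degrees, forces in N, time in s.
With the tool pointing down it reaches from about 0.425 to 0.875 m from the base axis. Payload 4.7 kg.
Tool frame: the origin (TCP) lies at the very end of the fingers, on their centre line; the grasp point (between the pads) lies 19 mm behind it; z points along the fingers, y is the line along which they close (so a half turn about z gives the same grasp; the last joint's range is limited). The gripper opens to 87 mm and grips with 3 to 60 N. Pads are 19 mm wide; open, the fingers measure 117 mm over their backs; the gripper's body (75 mm by 190 mm) begins 51 mm behind the grasp point.
Start: joints at [-63.65, 18.392, -4.016, 83.108, 1.295, 78.541, -3.26], TCP at [0.28, 0.586, 0.223] pointing down, gripper open.
Joint ranges: [-163.93, 163.93], [-17.29, 119.83], [-79.2, 71.16], [3.27, 140.29], [-89.18, 269.18], [5.43, 117.66], [-154.24, 154.24]. Speed limits (degrees/s): [147.25, 147.25, 180, 180, 180, 180, 180].

## Interface

Orientations are given as [roll, pitch, yaw] about the fixed x, y, z axes, in that order (R = Rz(yaw) Ry(pitch) Rx(roll)).
In Python, from cell import get_obs, read_camera, sign_off, silhouettes gives the robot as it stands.
- The arm moves only by the tool play_rows, never from a script. Its argument "steps" is a list that holds one entry, the list of rows, each a list of 7 numbers: the shift along the tool's x, y, z in m, then the turn, a rotation vector about the tool's x, y, z in rad, then the finger opening in m, from 0 to 0.087. A call has 1 to 12 rows; each row shifts and turns the commanded pose from where the row before left it, along the tool's axes as they then stand; what a row does not reach is not made up. A row lasts 1/10 s, in which the tool goes at most 50 mm and 8.59 degrees, less where a joint would pass 70% of its speed; a pose out of reach is approached as far as the arm can. A call is refused whole if a number of a shift passes 0.05 or a number of a turn 0.15, either way. A call with a gripper value outside its range is refused whole. The fingers move at their own pace and stop on an object; "force" is the grip in N (left out, the last holds). Time passes only in rows, so rows that do not move let the fingers close. It gives the time, the measured TCP pose, the force, the opening and the grip force at its end, in the units of the state.
- get_obs(): the state, without advancing time (a new reading comes with each control period).
- read_camera(name): name is "scene" or "top" or "wrist"; returns a dict with "frame" (480x640x3 uint8, red, green, blue), "intrinsics" (3x3 intrinsics, pixels), "k1" (the pictures are not rectified: a ray, as slopes to the right and down, at radius r is drawn at 1 + k1 r^2 times it, then the intrinsics apply), "view" (4x4, takes a point from world to camera coordinates). Camera axes: x right, y up, looking along -z (the intrinsics and any distortion apply to the point x, -y, -z); pixel columns grow to the right and rows downward; lengths in m; the calibration is good to about 2 mm. A picture is of the moment at which its call begins. There is no depth.
- sign_off(): hands the job in; it is judged then, once.
Trained networks look in the newest picture that a camera, given by its name, has taken for a name from the list of things; names that differ only in an ending like _2 or _b are one class to them, and where a whole thing is asked for, a point or a joint stands for the part that bears it (a point fixed in the world has none). Each returns a list of dicts, best first, with "p" (0 to 1); they miss things now and then, are a little off and sometimes report something else, mostly with a low value. They report only what shows in the picture. A call takes as long as a camera call. They do not tell look-alikes from the thing itself.
- silhouettes(camera, name): "pixels" (480x640 bool, what is visible of it) and "extent" ([left, top, right, bottom] in pixels, round what is visible of it).
The state is a dict: "time_s": time; "qpos": joint angles; "joint_velocities": joint speeds; "effort": joint torques, N m; "tool_pos": TCP position; "tool_rot": TCP orientation; "force": force on the tool from outside, world axes, zero at the start; "wrist_torque": the same for the moment, N m; "grip_width": finger opening in m; "grasp_force": force on a finger pad.
Only numpy, scipy, OpenCV 4.12 (cv2) and the standard library are available. Lean on these libraries where they do the work, as an engineer would, in place of code of your own. Each camera call takes 0.05 s, during which the arm holds its last target. There are 200 camera calls.

## Working session

There is one attempt and no reset: what is moved stays moved. The work goes in short steps, Python scripts to look and compute and a tool call to move; the robot and the scene stay as the last step left them, time stands still between calls to the robot, and variables do not carry over. Pictures are saved under pics/ and viewed, at most 10 in all, crops included, and the job is handed in when it is done.

Besides the shell and the picture viewer there is one more tool, called after "Call:" as a command line: name --argument value ..., lists and objects as JSON in quotes. play_rows: Moves the arm, as the interface text tells. Its arguments: {"type":"object","properties":{"steps":{"type":"array","items":{"type":"array","items":{"type":"array","items":{"type":"number"}}}},"force":{"type":"number"}},"required":["steps"]}

```bash
mkdir -p pics; ls
python3 - <<'E'
from cell import *
import cv2,numpy as np
o=get_obs();print({k:np.round(v,3).tolist() for k,v in o.items()})
ims=[]
for c in ["scene","top"]:
    r=read_camera(c);cv2.imwrite(f"pics/{c}0.png",r["frame"][:,:,::-1]);print(c,r["intrinsics"],r["k1"],np.round(r["view"],4).tolist())
    for n in ["stirrer","speed_knob","press","screw","beaker_mid","reagent_mid","slide_box_mid"]:
        for d in silhouettes(c,n)[:4]:
            ys,xs=np.nonzero(d["pixels"]);print(n,round(d["p"],2),np.round(d["extent"]).tolist(),xs.mean().round(1),ys.mean().round(1),len(xs))
E
```

```text
pics
{'time_s': 0.0, 'qpos': [-63.65, 18.438, -4.015, 83.175, 1.295, 78.542, -3.26], 'joint_velocities': [0.054, -0.045, -0.05, -0.027, 0.088, 0.141, -0.043], 'effort': [-0.0, -49.128, -0.404, -31.253, -0.064, 0.044, 0.0], 'tool_pos': [0.28, 0.586, 0.221], 'tool_rot': [-179.89, 0.006, 154.459], 'force': [0.307, 0.334, -0.731], 'wrist_torque': [-0.01, -0.003, -0.07], 'grasp_force': 0.0, 'grip_width': 0.087}
scene [[435.88052148   0.         321.65858644]
 [  0.         435.88052148 240.58287   ]
 [  0.           0.           1.        ]] -0.06727028394121058 [[-0.327, 0.945, -0.0022, 0.1547], [-0.7072, -0.2432, 0.6639, 0.3314], [0.6269, 0.2186, 0.7478, -1.1963], [0.0, 0.0, 0.0, 1.0]]
stirrer 0.65 [350.0, 233.0, 491.0, 388.0] 421.0 315.2 10429
speed_knob 0.86 [435.0, 241.0, 456.0, 271.0] 445.2 256.9 522
press 0.72 [182.0, 183.0, 268.0, 283.0] 219.4 237.0 4382
screw 0.61 [196.0, 187.0, 225.0, 235.0] 210.7 200.9 582
screw 0.3 [317.0, 190.0, 345.0, 231.0] 330.9 209.9 804
beaker_mid 0.91 [401.0, 264.0, 448.0, 328.0] 423.4 295.7 2084
beaker_mid 0.61 [323.0, 270.0, 350.0, 309.0] 334.4 286.1 
[... 319 characters left out ...]
  ]] -0.06227220639970246 [[-0.0162, -0.9997, -0.0174, 0.0762], [0.9871, -0.0187, 0.159, -0.6173], [-0.1593, -0.0146, 0.9871, -1.0296], [0.0, 0.0, 0.0, 1.0]]
stirrer 0.89 [208.0, 194.0, 293.0, 315.0] 250.4 257.6 6740
speed_knob 0.74 [230.0, 276.0, 250.0, 300.0] 240.1 287.0 319
press 0.95 [390.0, 235.0, 470.0, 307.0] 429.0 269.0 3453
screw 0.71 [427.0, 256.0, 454.0, 272.0] 440.3 263.1 315
beaker_mid 0.91 [309.0, 236.0, 329.0, 259.0] 318.4 247.0 387
beaker_mid 0.85 [235.0, 134.0, 275.0, 180.0] 254.2 157.1 1378
beaker_mid 0.74 [227.0, 208.0, 261.0, 243.0] 246.5 226.6 836
reagent_mid 0.73 [192.0, 208.0, 222.0, 239.0] 206.3 223.5 653
slide_box_mid 0.69 [341.0, 321.0, 366.0, 360.0] 352.4 338.4 803
```

Run:
```python
import cv2,numpy as np
a=cv2.imread("pics/top0.png");b=cv2.imread("pics/scene0.png")
A=cv2.resize(a[180:380,180:480],(800,533),interpolation=cv2.INTER_CUBIC);cv2.imwrite("pics/topc.png",A)
```

```text
(no output)
```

View pics/topc.png

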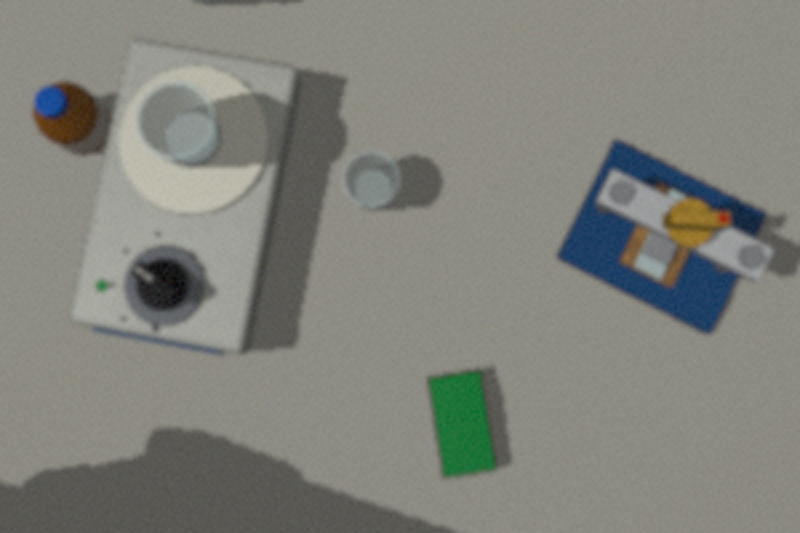

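View pics/scene0.png

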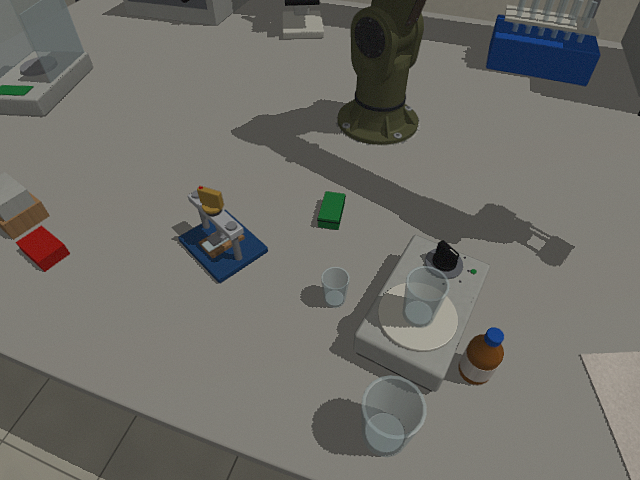

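The top crop shows the stirrer on the left, with the knob at about (165,285) and its white line pointing up-left to (145,270). The press is on the right, with its screw at (693,223) and the red dot at (725,217). The beaker on the plate is the middle-sized one. I'll turn these pixels into positions.

```bash
cat > h.py <<'E'
from cell import *
import cv2,numpy as np
def ray(r,px):
    K=r["intrinsics"];k=r["k1"];d=(np.array(px,float)-[K[0,2],K[1,2]])/K[0,0]
    s=d.copy()
    for _ in range(20): s=d/(1+k*(s@s))
    V=r["view"];R=V[:3,:3];o=-R.T@V[:3,3]
    return o,R.T@np.array([s[0],-s[1],-1])
def at(r,px,z):
    o,d=ray(r,px);return (o+d*(z-o[2])/d[2])[:2]
def proj(r,P):
    V=r["view"];c=V[:3,:3]@np.array(P)+V[:3,3];s=np.array([c[0],-c[1]])/-c[2]
    K=r["intrinsics"];return K[0,0]*s*(1+r["k1"]*(s@s))+[K[0,2],K[1,2]]
E
python3 - <<'E'
from h import *
r=read_camera("top")
f=lambda x,y,z:at(r,(180+x*.375,180+y*.375),z)
C=[f(*p,.07) for p in [(135,42),(298,68),(243,352),(75,320)]]
bl,br,fr,fl=C;print("corners",np.round(C,3))
cen=sum(C)/4;u=(bl+br-fl-fr);u/=np.linalg.norm(u);print("stir yaw",np.degrees(np.arctan2(u[1],u[0])),"origin",cen-.08*u, "len",np.linalg.norm(bl-fl),np.linalg.norm(bl-br))
k=f(165,285,.08);print("disc",k,"line",f(145,270,.114))
a,b=f(622,192,.104),f(752,257,.104);v=a-b;print("press",(a+b)/2,"yaw",np.degrees(np.arctan2(-v[0],v[1])),np.linalg.norm(v))
print("screwdisc",f(693,223,.121),"dot",f(725,217,.155))
for n in ["beaker_mid"]:pass
print("small beaker",f(373,180,.03),"box",f(462,424,.03),"bottle",f(55,100,.12))
E
```

```text
corners [[0.719 0.271]
 [0.693 0.13 ]
 [0.453 0.177]
 [0.481 0.318]]
stir yaw -11.18703086713009 origin [0.50787079 0.23964343] len 0.2422747080402142 0.1433031887111327
disc [0.50860496 0.24084158] line [0.51882746 0.25083202]
press [ 0.54867109 -0.1871037 ] yaw -28.11393681823356 0.1166821426556576
screwdisc [ 0.54798603 -0.18810264] dot [ 0.54867023 -0.20500316]
small beaker [0.6003231  0.06801923] box [ 0.38938029 -0.00432357] bottle [0.65842702 0.32563569]
```

Call:
play_rows --steps '[[[-0.0296,-0.0178,0,0,0,0,0.087],[-0.0296,-0.0178,0,0,0,0,0.087],[-0.0296,-0.0178,0,0,0,0,0.087],[-0.0296,-0.0178,0,0,0,0,0.087],[-0.0296,-0.0178,0,0,0,0,0.087],[-0.0296,-0.0178,0,0,0,0,0.087],[-0.0296,-0.0178,0,0,0,0,0.087],[-0.0296,-0.0178,0,0,0,0,0.087],[-0.0296,-0.0178,0,0,0,0,0.087],[-0.0296,-0.0178,0,0,0,0,0.087],[-0.0296,-0.0178,0,0,0,0,0.087],[-0.0296,-0.0178,0,0,0,0,0.087]]]'

```text
time_s: 2.05
tool_pos: [0.5094, 0.2394, 0.2229]
tool_rot: [180.0, 0.0, 154.5]
force: [-0.3, 0.5, 0.2]
grip_width: 0.0868
grasp_force: 0.0
```

Call:
play_rows --steps '[[[0,0,0,0,0,0.15,0.087],[0,0,0,0,0,0.15,0.087],[0,0,0,0,0,0.15,0.087],[0,0,0,0,0,0.15,0.087],[0,0,0,0,0,0.15,0.087],[0,0,0,0,0,0.15,0.087],[0,0,0,0,0,0.15,0.087],[0,0,0,0,0,0.15,0.087],[0,0,0,0,0,0.15,0.087],[0,0,0,0,0,0.15,0.087],[0,0,0,0,0,0.15,0.087],[0,0,0,0,0,0.15,0.087]]]'

```text
time_s: 3.25
tool_pos: [0.5087, 0.2407, 0.2227]
tool_rot: [180.0, -0.0, 51.0]
force: [-0.8, -0.8, 0.0]
grip_width: 0.087
grasp_force: 0.0
```

Run:
```python
from h import *
o=get_obs();print({k:np.round(v,3).tolist() for k,v in o.items() if k in("time_s","qpos","tool_pos","tool_rot","force")})
r=read_camera("wrist");cv2.imwrite("pics/w1.png",r["frame"][:,:,::-1])
V=r["view"];print("cam",-V[:3,:3].T@V[:3,3])
for n in ["speed_knob","beaker_mid"]:
  for d in silhouettes("wrist",n)[:3]:
    ys,xs=np.nonzero(d["pixels"]);print(n,d["p"],d["extent"],xs.mean(),ys.mean(),len(xs))
for z in(.084,.114):print(z,np.round(proj(r,[.508,.24,z]),1))
```

```text
{'time_s': 3.25, 'qpos': [-43.996, 7.664, 17.6, 96.476, -2.385, 76.208, -64.995], 'tool_pos': [0.509, 0.241, 0.223], 'tool_rot': [179.997, -0.018, 50.98], 'force': [-0.77, -0.829, 0.005]}
cam [0.55565482 0.29981146 0.38680698]
speed_knob 0.73 [297.5, 194.6, 346.2, 253.9] 322.56377952755906 223.1758530183727 1905
speed_knob 0.27 [359.4, 0.0, 427.4, 74.5] 391.59766627771296 35.29638273045508 4285
beaker_mid 0.98 [523.2, 0.0, 640.0, 87.4] 587.7100969496335 44.72357531331284 8458
beaker_mid 0.97 [451.5, 254.2, 514.1, 308.6] 477.21556195965417 278.5198847262248 1735
beaker_mid 0.91 [419.9, 112.2, 540.0, 211.4] 482.71823141623094 160.35610365992272 8798
0.084 [324.8 224.9]
0.114 [324.9 233.7]
```

View pics/w1.png

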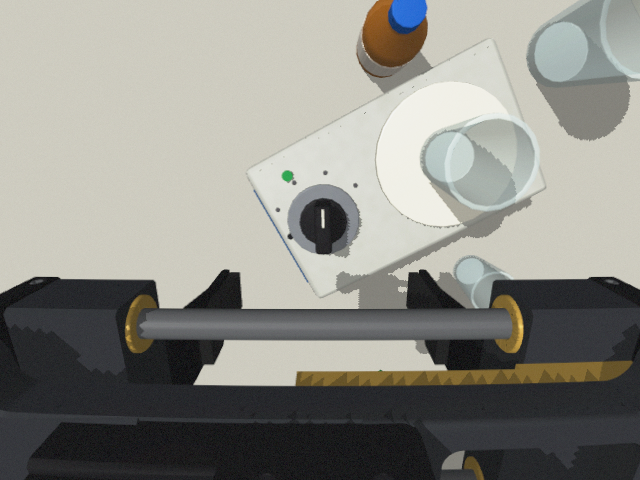

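The wrist view shows the knob bar running from (323,207) to (323,252), with the white line at its top end, (323,218). The bar is nearly parallel to tool x. The small beaker and the bottle are well clear.

Run:
```python
from h import *
r=read_camera("wrist")
f=r["frame"].astype(int)
m=(f.max(2)<90);m[:190]=0;m[262:]=0;m[:,:290]=0;m[:,360:]=0
g=f.mean(2)
w=(g>150);w[:200]=0;w[232:]=0;w[:,:314]=0;w[:,332:]=0
ys,xs=np.nonzero(w);print("line",xs.mean(),ys.min(),ys.max(), at(r,(xs.mean(),ys.min()),.114),at(r,(xs.mean(),ys.max()),.114))
d=(g<45)&m;ys,xs=np.nonzero(d);print(xs.min(),xs.max(),ys.min(),ys.max())
for row in range(196,262,5):
  c=np.nonzero(m[row])[0];e=np.nonzero(d[row])[0];print(row,(c.min(),c.max()) if len(c) else 0,(e.min(),e.max()) if len(e) else 0)
C=at(r,(322.5,222),.084);print("disc",C)
# beaker: base center, rim
print("beaker base",at(r,(448,158),.079),"rim",at(r,(489,164),.163))
for P in [(.021),(-.021)]:
  for t in (45,51): print(t,P,proj(r,[C[0]+P*np.cos(np.radians(t)),C[1]+P*np.sin(np.radians(t)),.114]))
```

```text
line 322.61538461538464 210 227 [0.51913182 0.25693892] [0.51015227 0.24570405]
290 346 199 253
196 0 0
201 (np.int64(312), np.int64(334)) (np.int64(316), np.int64(333))
206 (np.int64(305), np.int64(341)) (np.int64(310), np.int64(340))
211 (np.int64(302), np.int64(344)) (np.int64(307), np.int64(343))
216 (np.int64(301), np.int64(346)) (np.int64(302), np.int64(345))
221 (np.int64(300), np.int64(347)) (np.int64(302), np.int64(346))
226 (np.int64(301), np.int64(346)) (np.int64(301), np.int64(345))
231 (np.int64(302), np.int64(345)) (np.int64(303), np.int64(344))
236 (np.int64(290), np.int64(342)) (np.int64(290), np.int64(340))
241 (np.int64(311), np.int64(336)) (np.int64(312), np.int64(334))
246 (np.int64(316), np.int64(332)) (np.int64(316), np.int64(331))
251 (np.int64(316), np.int64(332)) (np.int64(317), np.int64(330))
256 0 0
261 0 0
disc [0.50808706 0.24347146]
beaker base [0.63170135 0.21865046] rim [0.63012539 0.22089533]
45 0.021 [325.1989064  205.84895665]
51 0.021 [322.51112869 205.69053011]
45 -0.021 [319.61899804 254.22492674]
51 -0.021 [322.20013647 254.37130269]
```

Call:
play_rows --steps '[[[0.0017,-0.0023,0.02,0,0,0,0.087],[0,0,0.025,0,0,0,0.087],[0,0,0.025,0,0,0,0.087],[0,0,0.025,0,0,0,0.087],[0,0,0.018,0,0,0,0.087],[0,0,0.0107,0,0,0,0.06],[0,0,0,0,0,0,0.04],[0,0,0,0,0,0,0.03],[0,0,0,0,0,0,0.02],[0,0,0,0,0,0,0.0],[0,0,0,0,0,0,0.0],[0,0,0,0,0,0,0.0]]]' --force 20

```text
time_s: 4.65
tool_pos: [0.5082, 0.2435, 0.0993]
tool_rot: [180.0, -0.0, 51.3]
force: [-0.1, 0.6, -0.1]
grip_width: 0.0388
grasp_force: 0.0
```

Call:
play_rows --steps '[[[0,0,0,0,0,0,0],[0,0,0,0,0,0,0],[0,0,0,0,0,0,0],[0,0,0,0,0,0,0],[0,0,0,0,0,0,0],[0,0,0,0,0,0,0]]]' --force 20

```text
time_s: 5.25
tool_pos: [0.5089, 0.2424, 0.0989]
tool_rot: [179.9, -0.0, 51.3]
force: [3.7, -3.2, -2.2]
grip_width: 0.0139
grasp_force: 20.0
```

Call:
play_rows --steps '[[[0,0,0,0,0,-0.05,0],[0,0,0,0,0,-0.05,0],[0,0,0,0,0,-0.1,0],[0,0,0,0,0,-0.1,0]]]'

```text
time_s: 5.65
tool_pos: [0.509, 0.2424, 0.0989]
tool_rot: [179.9, 0.0, 68.7]
force: [4.9, -2.5, -1.5]
grip_width: 0.0139
grasp_force: 20.0
```

Call:
play_rows --steps '[[[0,0,0,0,0,-0.1,0],[0,0,0,0,0,-0.1,0],[0,0,0,0,0,-0.1,0],[0,0,0,0,0,-0.1,0],[0,0,0,0,0,-0.1,0],[0,0,0,0,0,-0.1,0]]]'

```text
time_s: 6.25
tool_pos: [0.5092, 0.2423, 0.0989]
tool_rot: [179.9, 0.1, 103.1]
force: [5.6, -2.6, -2.7]
grip_width: 0.0138
grasp_force: 20.0
```

Call:
play_rows --steps '[[[0,0,0,0,0,-0.12,0],[0,0,0,0,0,-0.12,0],[0,0,0,0,0,-0.12,0],[0,0,0,0,0,-0.12,0],[0,0,0,0,0,-0.12,0],[0,0,0,0,0,-0.12,0],[0,0,0,0,0,-0.12,0],[0,0,0,0,0,-0.12,0]]]'

```text
time_s: 7.05
tool_pos: [0.5094, 0.2425, 0.0989]
tool_rot: [180.0, 0.1, 158.1]
force: [5.2, -2.7, -3.1]
grip_width: 0.0137
grasp_force: 20.0
```

Run:
```python
from h import *
o=get_obs();print({k:np.round(v,3).tolist() for k,v in o.items()})
```

```text
{'time_s': 7.05, 'qpos': [-32.668, 13.254, 5.041, 104.369, -1.202, 62.318, 40.91], 'joint_velocities': [6.718, 0.055, -7.502, -0.283, 1.906, -0.059, 66.609], 'effort': [-3.192, -42.183, -1.506, -27.289, -1.542, 1.475, -1.174], 'tool_pos': [0.509, 0.243, 0.099], 'tool_rot': [179.971, 0.143, 158.115], 'force': [5.244, -2.693, -3.107], 'wrist_torque': [-0.553, -1.271, -0.048], 'grasp_force': 19.999, 'grip_width': 0.014}
```

Now I'll creep to the stop, small steps, watching the torque about z.

Call:
play_rows --steps '[[[0,0,0,0,0,-0.05,0],[0,0,0,0,0,-0.05,0],[0,0,0,0,0,-0.05,0],[0,0,0,0,0,-0.04,0],[0,0,0,0,0,-0.03,0]]]'

```text
time_s: 7.55
tool_pos: [0.5094, 0.2426, 0.099]
tool_rot: [180.0, 0.1, 170.5]
force: [6.3, -2.9, -3.0]
grip_width: 0.014
grasp_force: 20.3
```

Run:
```python
from h import *
o=get_obs();print({k:np.round(v,3).tolist() for k,v in o.items()})
```

```text
{'time_s': 7.55, 'qpos': [-31.451, 13.262, 3.666, 104.32, -0.872, 62.327, 52.995], 'joint_velocities': [1.574, -0.102, -1.839, -0.049, 0.174, -0.039, 15.923], 'effort': [-2.875, -42.095, -2.109, -27.223, -1.239, 1.434, 0.205], 'tool_pos': [0.509, 0.243, 0.099], 'tool_rot': [179.982, 0.137, 170.474], 'force': [6.281, -2.871, -2.963], 'wrist_torque': [-0.478, -1.26, -0.458], 'grasp_force': 20.341, 'grip_width': 0.014}
```

Call:
play_rows --steps '[[[0,0,0,0,0,-0.03,0],[0,0,0,0,0,0,0],[0,0,0,0,0,0,0]]]'

```text
time_s: 7.85
tool_pos: [0.5092, 0.2427, 0.099]
tool_rot: [180.0, 0.1, 172.1]
force: [4.4, -2.5, -3.5]
grip_width: 0.0142
grasp_force: 20.5
```

Run:
```python
from h import *
o=get_obs();print({k:np.round(v,3).tolist() for k,v in o.items() if k in("tool_rot","wrist_torque","grip_width","qpos")})
```

```text
{'qpos': [-31.29, 13.26, 3.483, 104.318, -0.847, 62.349, 54.58], 'tool_rot': [179.981, 0.109, 172.088], 'wrist_torque': [-0.43, -1.117, -0.427], 'grip_width': 0.014}
```

Call:
play_rows --steps '[[[0,0,0,0,0,0,0.05],[0,0,0,0,0,0,0.087],[0,0,0,0,0,0,0.087],[0,0,0,0,0,0,0.087],[0,0,0,0,0,0,0.087],[0,0,-0.02,0,0,0,0.087],[0,0,-0.03,0,0,0,0.087],[0,0,-0.03,0,0,0,0.087],[0,0,-0.03,0,0,0,0.087],[0,0,-0.02,0,0,0,0.087],[0,0,0,0,0,0,0.087]]]'

```text
time_s: 8.95
tool_pos: [0.5095, 0.2444, 0.2325]
tool_rot: [179.8, 0.3, 172.2]
force: [0.4, -0.4, -0.6]
grip_width: 0.0856
grasp_force: 0.0
```

Run:
```python
from h import *
o=get_obs();print(o["tool_pos"],o["tool_rot"],o["grip_width"])
r=read_camera("wrist");cv2.imwrite("pics/w2.png",r["frame"][:,:,::-1])
a=np.radians(168.8);
for s in(.021,-.021):print(proj(r,[.508+s*np.cos(a),.243+s*np.sin(a),.114]))
```

```text
[0.50951762 0.24438709 0.23247507] [179.77060124   0.28605787 172.23039789] 0.08561924422254448
[322.36532279 204.25249823]
[319.6400641  251.29849856]
```

View pics/w2.png

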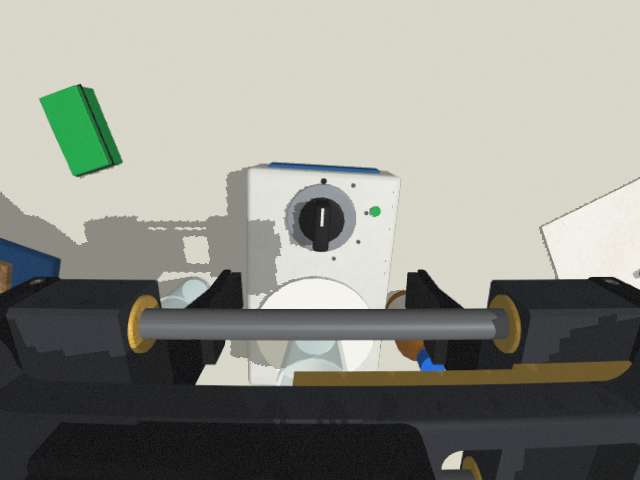

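The knob is off: its white line at (323,210) points at the large front dot at (323,181). The beaker and bottle haven't moved. Next is the press.

Call:
play_rows --steps '[[[-0.008,-0.035,0,0,0,0,0.087],[-0.008,-0.035,0,0,0,0,0.087],[-0.008,-0.0355,0,0,0,0,0.087],[-0.008,-0.0355,0,0,0,0,0.087],[-0.008,-0.0355,0,0,0,0,0.087],[-0.008,-0.0355,0,0,0,0,0.087],[-0.008,-0.0355,0,0,0,0,0.087],[-0.008,-0.0355,0,0,0,0,0.087],[-0.008,-0.0355,0,0,0,0,0.087],[-0.008,-0.035,0,0,0,0,0.087],[-0.008,-0.035,0,0,0,0,0.087],[-0.008,-0.035,0,0,0,0,0.087]]]'

```text
time_s: 10.2
tool_pos: [0.5448, -0.1903, 0.227]
tool_rot: [180.0, -0.1, 172.2]
force: [1.4, -0.1, 0.6]
grip_width: 0.087
grasp_force: 0.0
```

Call:
play_rows --steps '[[[0,0,0,0,0,0.14,0.087],[0,0,0,0,0,0.14,0.087],[0,0,0,0,0,0.14,0.087],[0,0,0,0,0,0.14,0.087],[0,0,0,0,0,0.14,0.087],[0,0,0,0,0,0.14,0.087],[0,0,0,0,0,0.14,0.087],[0,0,0,0,0,0.14,0.087],[0,0,0,0,0,0.14,0.087],[0,0,0,0,0,0.14,0.087],[0,0,0,0,0,0,0.087],[0,0,0,0,0,0,0.087]]]'

```text
time_s: 11.4
tool_pos: [0.5452, -0.1889, 0.2276]
tool_rot: [-179.9, -0.0, 92.2]
force: [0.6, 0.0, -0.6]
grip_width: 0.0871
grasp_force: 0.0
```

Run:
```python
from h import *
o=get_obs();print(o["tool_pos"],o["tool_rot"],o["qpos"])
r=read_camera("wrist");cv2.imwrite("pics/w3.png",r["frame"][:,:,::-1])
for d in silhouettes("wrist","screw")[:2]:
    ys,xs=np.nonzero(d["pixels"]);print(d["p"],d["extent"],xs.mean(),ys.mean(),len(xs))
for z in(.121,.155):print(z,np.round(proj(r,[.548,-.188,z]),1))
```

```text
[ 0.54519495 -0.18891795  0.2276357 ] [-1.79892397e+02 -2.16788800e-02  9.22053713e+01] [-11.10533708   9.99656974  31.2883679   94.41979967  -5.28436317
  77.17538018  23.18666222]
0.93 [304.7, 201.5, 353.9, 273.4] 328.9562920268972 234.6474543707973 2082
0.121 [328.4 233. ]
0.155 [328.9 245.5]
```

View pics/w3.png

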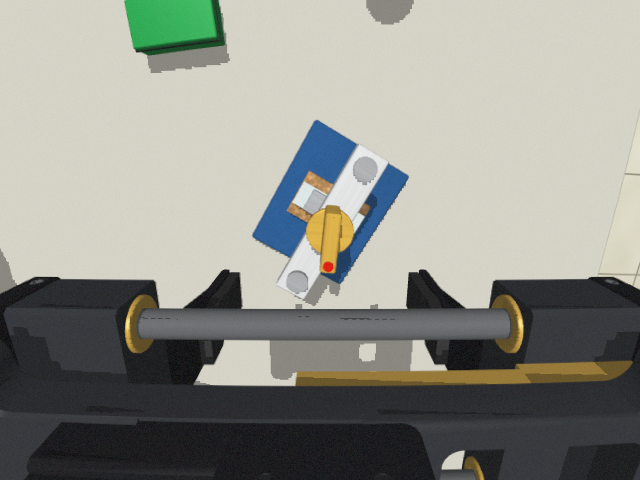

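The wrist view shows the wing bar running from (333,206) to (328,272), with the red dot at (328,267). The disc centre is near (330,231).

Run:
```python
from h import *
r=read_camera("wrist");f=r["frame"].astype(int)
R,G,B=f[...,0],f[...,1],f[...,2]
red=(R>150)&(G<70)&(B<70);ys,xs=np.nonzero(red);red_=(xs.mean(),ys.mean());print("red",red_,len(xs))
br=(R-B>70)&~red;br[:200]=0;br[280:]=0;br[:,:290]=0;br[:,370:]=0
for row in range(200,278,4):
  c=np.nonzero(br[row]|red[row])[0];print(row,c.min() if len(c) else 0,c.max() if len(c) else 0,end="; ")
print()
dot=at(r,red_,.155);print("dot",dot)
for c in [(329.5,231)]:
  C=at(r,c,.121);d=dot-C;print("C",C,"dir",np.degrees(np.arctan2(d[1],d[0])),np.linalg.norm(d))
e1,e2=at(r,(333,206),.155),at(r,(328,272.5),.155);print("ends",e1,e2,(e1+e2)/2)
a,b=at(r,(365,169),.104),at(r,(297,282),.104);v=b-a;v=v if v[1]>0 else -v
print("posts",a,b,(a+b)/2,"yaw",np.degrees(np.arctan2(-v[0],v[1])),np.linalg.norm(v))
```

```text
red (np.float64(327.3466666666667), np.float64(265.94666666666666)) 75
200 0 0; 204 290 294; 208 290 338; 212 290 343; 216 298 347; 220 305 349; 224 307 351; 228 306 352; 232 306 352; 236 307 351; 240 308 350; 244 310 348; 248 314 344; 252 321 336; 256 321 336; 260 320 335; 264 320 335; 268 320 334; 272 327 332; 276 0 0; 
dot [ 0.54780276 -0.20441503]
C [ 0.54919193 -0.18653139] dir -94.44171113167366 0.017937512897578865
ends [ 0.55006097 -0.15885795] [ 0.54849697 -0.20965459] [ 0.54927897 -0.18425627]
posts [ 0.57722665 -0.13620326] [ 0.52167529 -0.24085251] [ 0.54945097 -0.18852788] yaw -27.96087540478839 0.11847961079017233
```

Call:
play_rows --steps '[[[0.0018,0.0039,0.01,0,0,0,0.087],[0,0,0.02,0,0,0.065,0.087],[0,0,0.025,0,0,0,0.087],[0,0,0.025,0,0,0,0.087],[0,0,0.0146,0,0,0,0.087],[0,0,0.006,0,0,0,0.06],[0,0,0,0,0,0,0.04],[0,0,0,0,0,0,0.02],[0,0,0,0,0,0,0],[0,0,0,0,0,0,0],[0,0,0,0,0,0,0],[0,0,0,0,0,0,0]]]' --force 25

```text
time_s: 12.75
tool_pos: [0.5498, -0.1873, 0.1286]
tool_rot: [180.0, -0.0, 88.3]
force: [-0.5, -0.4, 0.7]
grip_width: 0.0393
grasp_force: 0.0
```

Call:
play_rows --steps '[[[0,0,0,0,0,0,0],[0,0,0,0,0,0,0],[0,0,0,0,0,0,0],[0,0,0,0,0,0,0],[0,0,0,0,0,0,0],[0,0,0,0,0,0,0]]]'

```text
time_s: 13.35
tool_pos: [0.5496, -0.1872, 0.1282]
tool_rot: [180.0, -0.0, 88.3]
force: [0.2, -0.7, 0.1]
grip_width: 0.0117
grasp_force: 24.9
```

Run:
```python
from h import *
o=get_obs();print({k:np.round(v,3).tolist() for k,v in o.items()})
```

```text
{'time_s': 13.35, 'qpos': [-10.445, 14.845, 30.931, 101.102, -8.276, 66.305, 21.268], 'joint_velocities': [0.002, 0.013, -0.047, -0.064, -0.05, 0.038, 0.089], 'effort': [0.146, -38.48, 4.489, -28.809, 0.034, 0.186, -0.019], 'tool_pos': [0.55, -0.187, 0.128], 'tool_rot': [179.992, -0.005, 88.289], 'force': [0.238, -0.712, 0.148], 'wrist_torque': [-0.027, -0.041, -0.013], 'grasp_force': 24.912, 'grip_width': 0.012}
```

Call:
play_rows --steps '[[[0,0,0,0,0,0.06,0],[0,0,0,0,0,0.12,0],[0,0,0,0,0,0.12,0],[0,0,0,0,0,0.12,0],[0,0,0,0,0,0.12,0],[0,0,0,0,0,0.12,0],[0,0,0,0,0,0.12,0],[0,0,0,0,0,0.12,0],[0,0,0,0,0,0.12,0],[0,0,0,0,0,0.12,0],[0,0,0,0,0,0.12,0],[0,0,0,0,0,0.12,0]]]'

```text
time_s: 14.55
tool_pos: [0.5495, -0.1871, 0.1282]
tool_rot: [-180.0, 0.0, 8.9]
force: [0.4, -0.4, -0.4]
grip_width: 0.0119
grasp_force: 24.9
```

Call:
play_rows --steps '[[[0,0,0,0,0,0.1,0],[0,0,0,0,0,0.1,0],[0,0,0,0,0,0.1,0],[0,0,0,0,0,0.1,0],[0,0,0,0,0,0.05,0],[0,0,0,0,0,0,0]]]'

```text
time_s: 15.15
tool_pos: [0.5495, -0.1871, 0.1282]
tool_rot: [-180.0, 0.0, -16.6]
force: [0.1, -0.4, 0.9]
grip_width: 0.0116
grasp_force: 24.9
```

Run:
```python
from h import *
o=get_obs();print({k:np.round(v,3).tolist() for k,v in o.items()})
```

```text
{'time_s': 15.15, 'qpos': [-23.348, 17.497, 46.81, 101.504, -13.786, 66.944, -78.967], 'joint_velocities': [0.304, -0.121, -0.501, 0.088, 0.108, 0.011, 2.442], 'effort': [0.041, -34.726, 7.272, -28.617, 0.054, -0.146, -0.289], 'tool_pos': [0.55, -0.187, 0.128], 'tool_rot': [-179.995, 0.012, -16.565], 'force': [0.053, -0.367, 0.933], 'wrist_torque': [0.062, 0.203, -0.02], 'grasp_force': 24.9, 'grip_width': 0.012}
```

Call:
play_rows --steps '[[[0,0,0,0,0,0.05,0],[0,0,0,0,0,0.05,0],[0,0,0,0,0,0.04,0],[0,0,0,0,0,0,0]]]'

```text
time_s: 15.55
tool_pos: [0.5496, -0.1871, 0.1283]
tool_rot: [-180.0, 0.0, -24.5]
force: [1.2, 0.7, -0.7]
grip_width: 0.0117
grasp_force: 24.9
```

```bash
cat > s.py <<'E'
from cell import *
import numpy as np
o=get_obs();print({k:np.round(v,3).tolist() for k,v in o.items() if k in("tool_rot","wrist_torque","grip_width","force")})
E
python3 s.py
```

```text
{'tool_rot': [-179.985, 0.01, -24.523], 'force': [1.233, 0.75, -0.745], 'wrist_torque': [0.124, 0.187, -0.012], 'grip_width': 0.012}
```

Call:
play_rows --steps '[[[0,0,0,0,0,0.03,0],[0,0,0,0,0,0.02,0],[0,0,0,0,0,0,0],[0,0,0,0,0,0,0]]]'

```text
time_s: 15.95
tool_pos: [0.5495, -0.1871, 0.1282]
tool_rot: [-180.0, 0.0, -27.4]
force: [-0.4, 1.6, 0.4]
grip_width: 0.012
grasp_force: 24.9
```

```bash
python3 s.py
```

```text
{'tool_rot': [-179.983, 0.014, -27.436], 'force': [-0.416, 1.63, 0.393], 'wrist_torque': [0.281, 0.263, -0.054], 'grip_width': 0.012}
```

Call:
play_rows --steps '[[[0,0,0,0,0,0.02,0],[0,0,0,0,0,0,0],[0,0,0,0,0,0,0]]]'

```text
time_s: 16.25
tool_pos: [0.5496, -0.1871, 0.1283]
tool_rot: [180.0, 0.0, -28.5]
force: [-0.7, -0.1, 0.8]
grip_width: 0.0115
grasp_force: 25.1
```

```bash
python3 s.py
```

```text
{'tool_rot': [179.998, 0.004, -28.548], 'force': [-0.731, -0.12, 0.786], 'wrist_torque': [0.221, 0.237, 0.478], 'grip_width': 0.012}
```

Call:
play_rows --steps '[[[0,0,0,0,0,0.02,0],[0,0,0,0,0,0,0],[0,0,0,0,0,0,0]]]'

```text
time_s: 16.55
tool_pos: [0.5497, -0.1871, 0.1283]
tool_rot: [-180.0, -0.0, -29.7]
force: [-0.7, -0.3, 0.2]
grip_width: 0.0117
grasp_force: 25.6
```

```bash
python3 s.py
```

```text
{'tool_rot': [-179.995, -0.002, -29.713], 'force': [-0.694, -0.252, 0.158], 'wrist_torque': [0.292, 0.246, 0.558], 'grip_width': 0.012}
```

The screw is seated: the torque rose to about 0.5 N m at a yaw of about -28°, which matches the press yaw. I'll back off to a yaw of 62°.

Call:
play_rows --steps '[[[0,0,0,0,0,-0.06,0],[0,0,0,0,0,-0.12,0],[0,0,0,0,0,-0.14,0],[0,0,0,0,0,-0.14,0],[0,0,0,0,0,-0.14,0],[0,0,0,0,0,-0.14,0],[0,0,0,0,0,-0.14,0],[0,0,0,0,0,-0.14,0],[0,0,0,0,0,-0.14,0],[0,0,0,0,0,-0.14,0],[0,0,0,0,0,-0.12,0],[0,0,0,0,0,-0.1,0]]]'

```text
time_s: 17.75
tool_pos: [0.5497, -0.1872, 0.1283]
tool_rot: [-180.0, -0.1, 57.5]
force: [0.2, 1.3, -0.0]
grip_width: 0.0116
grasp_force: 25.0
```

Call:
play_rows --steps '[[[0,0,0,0,0,-0.05,0],[0,0,0,0,0,-0.02,0],[0,0,0,0,0,0,0],[0,0,0,0,0,0,0]]]'

```text
time_s: 18.15
tool_pos: [0.5497, -0.1872, 0.1283]
tool_rot: [180.0, -0.0, 61.3]
force: [-0.7, 1.8, 0.8]
grip_width: 0.0121
grasp_force: 25.0
```

```bash
python3 s.py
python3 - <<'E'
from h import *
r=read_camera("wrist");f=r["frame"][:,:,::-1]
s=read_camera("scene")["frame"][:,:,::-1];t=read_camera("top")["frame"][:,:,::-1]
cv2.imwrite("pics/f.png",np.hstack([cv2.resize(x,(400,300)) for x in(f,s)]))
cv2.imwrite("pics/f2.png",np.hstack([cv2.resize(s[170:295,165:290],(400,400),interpolation=2),cv2.resize(t[220:320,380:480],(400,400),interpolation=2)]))
E
```

```text
{'tool_rot': [179.994, -0.021, 61.29], 'force': [-0.704, 1.836, 0.831], 'wrist_torque': [0.324, 0.07, -0.015], 'grip_width': 0.012}
```

View pics/f.png

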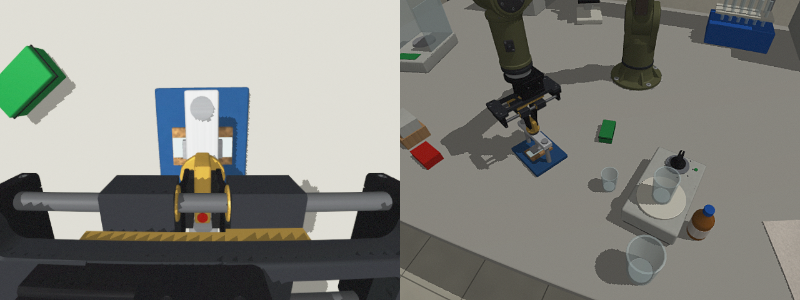

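The left half shows the wing bar gripped and lying along the crossbar, with the red dot at (202,217). The right half shows the knob and the bystanders unmoved. I'll make a last nudge of 0.7° and hold.

Call:
play_rows --steps '[[[0,0,0,0,0,-0.012,0],[0,0,0,0,0,0,0],[0,0,0,0,0,0,0],[0,0,0,0,0,0,0],[0,0,0,0,0,0,0],[0,0,0,0,0,0,0],[0,0,0,0,0,0,0],[0,0,0,0,0,0,0]]]'

```text
time_s: 19.1
tool_pos: [0.5497, -0.1872, 0.1283]
tool_rot: [180.0, -0.0, 62.0]
force: [1.0, 2.7, -0.3]
grip_width: 0.0117
grasp_force: 25.0
```

```bash
python3 s.py; python3 -c "
from cell import *
print(sign_off())"
```

```text
{'tool_rot': [179.995, -0.012, 62.041], 'force': [1.008, 2.656, -0.273], 'wrist_torque': [0.461, -0.128, 0.011], 'grip_width': 0.012}
the job is handed in; nothing more can be done
None
```

The job is handed in at 19 s: the stirrer knob is at its off stop, the thumbscrew was seated and backed off 90° and is still gripped and held still, and the beaker, bottle and slide box show no movement in the pictures.

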